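# Shut and lock the gauge drawer with its key

### The arm

A 6-joint arm with a two-finger parallel gripper is mounted at the origin on the work surface. World frame = base frame: x ahead of the robot, y to its left, z up, the work surface at z = 0. Lengths are in m, angles in degrees, forces in N, time in s.
With the tool pointing down it reaches from about 0.25 to 0.725 m from the base axis. Payload 4 kg.
Tool frame: the origin (TCP) lies between the finger pads; the fingertips stand 14 mm ahead of it and the grasp point (between the pads) lies 5 mm behind it (tcp_to_tips is the distance from the TCP to the fingertips, in m); z points along the fingers, x is the direction in which the jaws open and shut, and the axes are right-handed (so a half turn about z gives the same grasp; the last joint's range is limited). The gripper opens to 85 mm and grips with 20 to 120 N. Pads are 22 mm wide; open, the fingers measure 114 mm over their backs; the gripper's body (76 mm by 85 mm) begins 54 mm behind the grasp point. The pads swing forward as they close: fully open they stand 13 mm farther back than shut.
Start: joints at [70.588, 13.785, 0.286, 76.501, 0, 90], TCP at [0.166, 0.472, 0.245] pointing down, gripper open.
Joint ranges: [-155.79, 155.79], [-60.16, 107.12], [-62.33, 73.08], [-114, 123.19], [-81.49, 82.49], [-180, 180]. Speed limits (degrees/s): [159.86, 159.86, 180, 180, 180, 180].

### API

Orientations are given as a 3x3 rotation matrix whose columns are the frame's x, y, z axes.
In Python, from bench import * gives the robot as it stands.
- The arm moves only by the tool drive_tool, never from a script. Its argument "series" is a list of rows, each a list of 4 numbers: the shift along the world's x, y, z in units of 50 mm (1.0 is 50 mm), then the turn about the world's z in units of 6 degrees (1.0 is 6 degrees). A call has 1 to 20 rows; each row shifts and turns the commanded pose from where the row before left it; what a row does not reach is not made up. A row lasts 1/10 s, in which the tool goes at most 50 mm and 8.59 degrees, less where a joint would pass 70% of its speed; a pose out of reach is approached as far as the arm can. A call is refused whole if a number of a shift passes 1 or a number of a turn 1, either way. A call with a gripper value outside its range is refused whole. "hand" is the closure, from -1 (fully open) to 1 (shut), so that 0 is half open, set as the call begins (left out, the last holds). The fingers move at their own pace and stop on an object; "grip_force" is the grip in N (left out, the last holds). Time passes only in rows, so rows that do not move let the fingers close. It gives the time, the measured TCP pose, the force and the opening at its end, in the units of the state.
- get_obs(): the state, without advancing time (a new reading comes with each control period).
- camera(name): name is "side" or "top"; returns a dict with "frame" (480x640x3 uint8, red, green, blue), "vertical_fov" (degrees; the focal length in pixels is half the picture's height over the tangent of half this angle, whatever the lens; pixels are square), "cx", "cy" (the principal point, pixels), "T" (4x4, takes a point from camera to world coordinates). Camera axes: x right, y up, looking along -z (the intrinsics and any distortion apply to the point x, -y, -z); pixel columns grow to the right and rows downward; lengths in m; the calibration is good to about 2 mm. A picture is of the moment at which its call begins. There is no depth.
- job_done(): hands the job in, once; it reports no verdict.
The state is a dict: "time": time; "joints": joint angles; "qd": joint speeds; "effort": joint torques, N m; "tcp_pos": TCP position; "tcp_rot": TCP orientation; "ft_force": force on the tool from outside, world axes, zero at the start; "torque": the same for the moment, N m; "finger_gap": finger opening in m.
Only numpy, scipy, OpenCV 4.12 (cv2) and the standard library are available. Lean on these libraries where they do the work, as an engineer would, in place of code of your own. Each camera call takes 0.05 s, during which the arm holds its last target.

### The job

Push the gauge chest's drawer fully shut, then take the key from its wooden stand, put its blade all the way into the lock barrel on top of the chest, and turn it clockwise (seen from above) as far as it goes. Leave the key standing in the lock and let go; leave the dial gauge and the copper cap nut undisturbed.

Things in the scene. Friction and masses are not known exactly. Their poses are not given: they have to be found in the camera images.
- chest: Fixed grey chest with one shallow drawer, 240 deep (its x) by 260 wide (its y) by 90 mm high, standing on the table at a varying place and yaw. Origin: centre of its underside; its front faces its own -x.
- chest_drawer0 (a joint): How far the drawer stands open, m: 0 = shut against its stop, grows as it slides out along the chest's -x; starts 0.03 to 0.07. No catch or spring, about 1 N of friction; it stays where left. Its dark wooden front is 63 mm high; shut, its face is at x = -0.120 in the chest's frame.
- chest_drawer0_handle (a point): Grip point of the drawer's turned wooden pull, 35 mm out from the middle of the drawer front, about 52 mm above the table. The pull is a round knob 28 mm in diameter on a thin neck; its flat end is 8 mm further out (-x of the chest). The drawer can be pushed by it or by the front.
- lock (a joint): Turn of the lock barrel, rad: grows clockwise seen from above, from 0 (open) to a hard stop at 1.3 (locked); starts between 0 and 0.3. About 0.06 N m of friction; it stays where left.
- lock_mouth (a point): Centre of the slot's mouth, on the axis of the lock barrel's top face, 125 mm above the table, 60 mm behind the chest's front on its midline. Turns with the barrel: x along the slot, z up. Barrel: steel cylinder 56 mm across, 34 mm high, pointer nib low on its rim at +y. Slot 23 (x) by 11 mm (y), 28 mm deep, mouth chamfered 3 mm; the key fits either way round.
- key: Loose steel key, 150 g, upright, 80 mm tall. Origin: centre of the blade's lower end, z up. Blade 20 (key x) by 8 mm (key y), z 0 to 24 mm; round collar 31 mm across, z 24 to 28 mm, which rests on top of barrel or stand; stem 10 mm thick; flat bow (handle) z 50 to 80 mm, 46 mm along key x, 12 mm thick along key y. Starts standing in the key stand, origin 10 mm above the table.
- keystand: Fixed wooden block 80 (x) by 70 (y) by 34 mm high with a slot 23 by 11 mm along its x in the middle of its top, in which the key stands. Origin: centre of its underside. It stands to the left or right of the chest, nearer the robot.
- gauge: Bystander: round dial gauge with a white enamel face, lying face up, 90 mm in diameter and 31 mm high with a brass stub at its side, 0.6 kg. Origin: centre of its underside. It lies on the other side of the chest from the key stand.
- nut: Bystander: domed copper cap nut, about 34 mm across and 27 mm high, on the table to the left (+y) of the chest. Origin: centre of its underside.
Things that resemble listed ones, but are neither listed nor needed, are in the scene too. What is meant by the key is not purple, and is the smaller of those in its own colour.

How it is judged:
By the outcome, as a careful person would: the job done as asked, in the order asked, and still so for the second after the job is handed in, with the robot touching nothing.
It also fails if it takes over 61 s, if anything falls off the work surface, if the arm or the gripper's body presses on something with over 40 N, if the wrist force passes 120 N, or if a joint passes its speed limit or range.

## Working session

There is one attempt and no reset: what is moved stays moved. The work goes in short steps, Python scripts to look and compute and a tool call to move; the robot and the scene stay as the last step left them, time stands still between calls to the robot, and variables do not carry over. Pictures are saved under pics/ and viewed, and the job is handed in when it is done.

Besides the shell and the picture viewer there is one more tool, called after ">>>" by a JSON object that holds its "method" and its "body". drive_tool: Moves the arm, as the interface text tells. Its arguments: {"type":"object","properties":{"series":{"type":"array","items":{"type":"array","items":{"type":"number"}}},"hand":{"type":"number"},"grip_force":{"type":"number"}},"required":["series"]}

```bash
ls; mkdir -p pics; python3 - <<'E'
from bench import *
import cv2,pickle
o=get_obs()
for k in o: print(k,o[k])
d={}
for n in ("side","top"):
    c=camera(n); d[n]=c
    cv2.imwrite(f"pics/{n}0.png",c["frame"][:,:,::-1])
    print(n,c.keys(),c["vertical_fov"],c["cx"],c["cy"],c["T"],[ (k,c[k]) for k in c if k not in("frame","T")])
pickle.dump(d,open("c0.pkl","wb"))
E
```

```text
pics
time 0.0
joints [ 7.05870668e+01  1.38321211e+01  2.13500397e-01  7.64994527e+01
 -6.02255241e-04  8.99989607e+01]
qd [ 0.11740042 -0.01869923  0.07220064 -0.03736652 -0.00728775 -0.05536656]
effort [ 7.65243094e-04 -3.72314107e+01  2.52408886e+01  1.69058604e-02
  3.89677325e-06 -6.77395590e-06]
tcp_pos [0.16599399 0.47101694 0.24441215]
tcp_rot [[ 3.32356220e-01  9.43153692e-01 -6.75032110e-04]
 [ 9.43151682e-01 -3.32356906e-01 -1.94710243e-03]
 [-2.06076843e-03  1.04739340e-05 -9.99997877e-01]]
ft_force [-0.36295167 -0.06490382 -0.60895954]
torque [-0.00873031  0.01338821  0.04708078]
finger_gap 0.08548605285396561
side dict_keys(['frame', 'vertical_fov', 'cx', 'cy', 'T']) 52.72536978260485 319.4372928640066 240.69592157756992 [[ 0.88803852  0.25432832 -0.38302048  0.1704895 ]
 [-0.45974143  0.4820708  -0.74581872 -0.68540234]
 [-0.00503983  0.83840614  0.54502271  0.64295668]
 [ 0.          0.          0.          1.        ]] [('vertical_fov', 52.72536978260485), ('cx', 319.4372928640066), ('cy', 240.69592157756992)]
top dict_keys(['frame', 'vertical_fov', 'cx', 'cy', 'T']) 42.17970483455877 311.14921301116544 243.73068895571507 [[-1.34064301e-02  9.84931880e-01 -1.72422330e-01  3.14631323e-01]
 [-9.99909940e-01 -1.33118263e-02  1.70500298e-03  4.25817155e-02]
 [-6.15944324e-04  1.72429660e-01  9.85021641e-01  1.36939581e+00]
 [ 0.00000000e+00  0.00000000e+00  0.00000000e+00  1.00000000e+00]] [('vertical_fov', 42.17970483455877), ('cx', 311.14921301116544), ('cy', 243.73068895571507)]
```

View pics/top0.png

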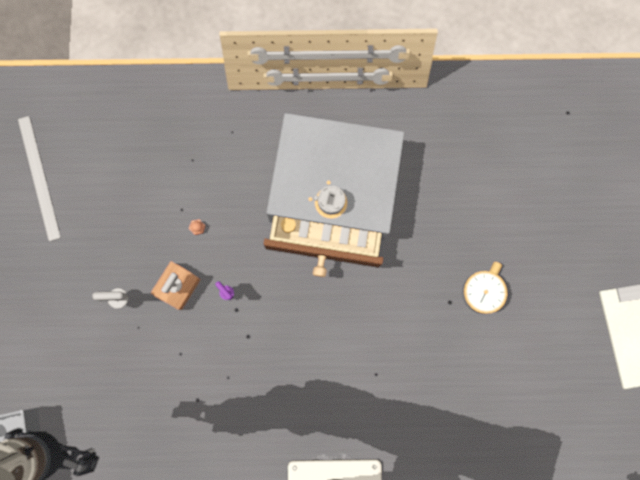

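View pics/side0.png

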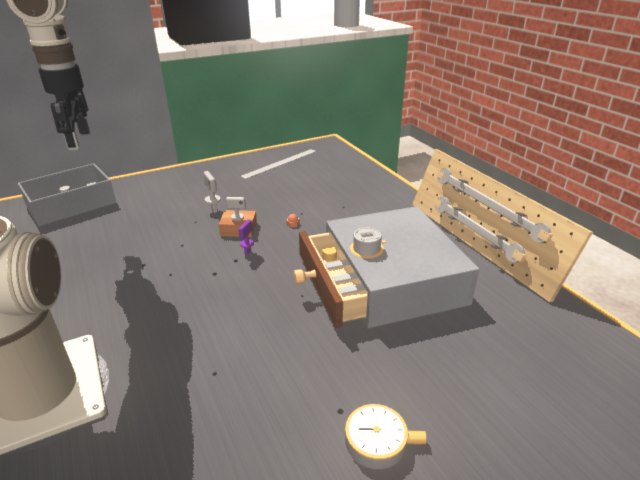

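The top view shows the chest around (337,180), its drawer open and the knob at (320,268). The lock barrel is at (331,202), the nut at (197,227) and the gauge at (486,291).

These could be taken for the key:
- steel, in the wooden stand: top (172,285), side (237,207)
- larger steel piece, standing freely: top (112,297), side (211,187)
- purple: top (225,291), side (246,237)

I choose the one in the stand, and will check it in a close crop.

```bash
cat > h.py <<'E'
import numpy as np,cv2,pickle
def K(c):
    f=240/np.tan(np.radians(c["vertical_fov"]/2)); return f
def ray(c,u,v):
    f=K(c); d=np.array([(u-c["cx"])/f,-(v-c["cy"])/f,-1.]); T=c["T"]; return T[:3,3],T[:3,:3]@d
def onz(c,u,v,z):
    o,d=ray(c,u,v); return o+d*(z-o[2])/d[2]
def proj(c,p):
    T=c["T"]; q=T[:3,:3].T@(np.asarray(p)-T[:3,3]); f=K(c); return c["cx"]+f*q[0]/-q[2], c["cy"]-f*q[1]/-q[2]
def tri(c1,p1,c2,p2):
    o1,d1=ray(c1,*p1);o2,d2=ray(c2,*p2)
    A=np.stack([d1,-d2],1);s=np.linalg.lstsq(A,o2-o1,rcond=None)[0]
    a=o1+d1*s[0];b=o2+d2*s[1];return (a+b)/2,np.linalg.norm(a-b)
E
python3 - <<'E'
import pickle,cv2,numpy as np
d=pickle.load(open("c0.pkl","rb"))
def crop(n,x0,y0,w,h,s): return cv2.resize(d[n]["frame"][y0:y0+h,x0:x0+w,::-1],None,fx=s,fy=s,interpolation=cv2.INTER_CUBIC)
a=crop("top",80,240,160,80,5);b=crop("side",180,150,160,120,4)
cv2.imwrite("pics/k_top.png",a);cv2.imwrite("pics/k_side.png",b)
cv2.imwrite("pics/ch_top.png",crop("top",255,105,160,180,3.3))
E
```

```text
(no output)
```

View pics/k_top.png

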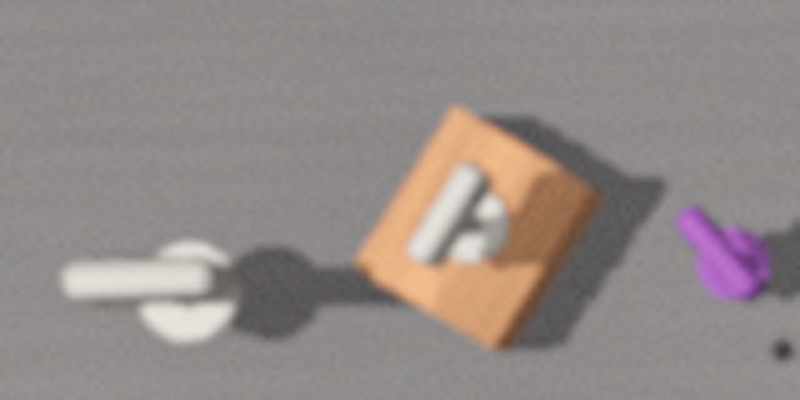

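View pics/k_side.png

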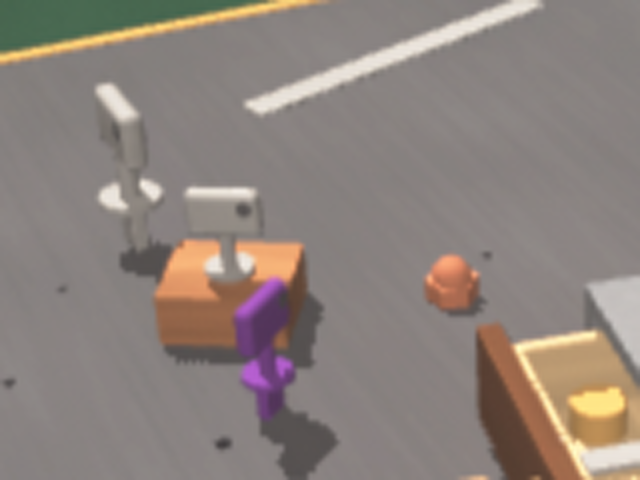

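View pics/ch_top.png

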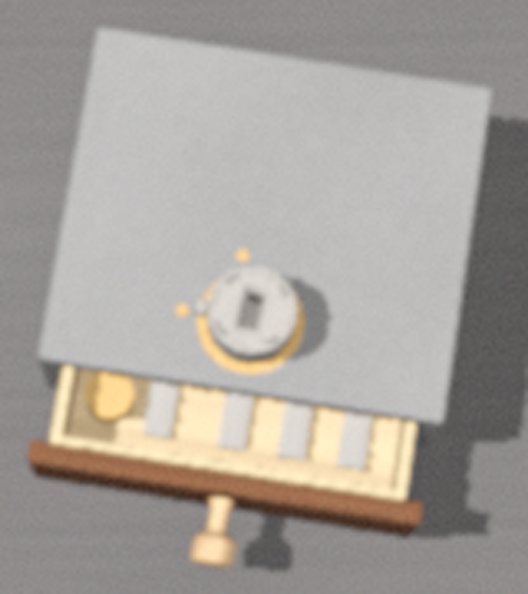

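The top crop shows the steel key in the stand, with its bow at about (170,282). The steel one left of it is clearly bigger and the purple one is ruled out, so the choice holds. Next I measure.

```bash
python3 - <<'E'
import pickle,cv2,numpy as np
from h import *
d=pickle.load(open("c0.pkl","rb")); t=d["top"]; s=d["side"]
im=t["frame"].astype(int)
hsv=cv2.cvtColor(t["frame"],cv2.COLOR_RGB2HSV)
def poly(mask,box,n=0):
    m=np.zeros(mask.shape,np.uint8);x0,y0,x1,y1=box;m[y0:y1,x0:x1]=mask[y0:y1,x0:x1]*255
    m=cv2.morphologyEx(m,cv2.MORPH_OPEN,np.ones((2,2)))
    cs,_=cv2.findContours(m,cv2.RETR_EXTERNAL,cv2.CHAIN_APPROX_NONE);c=max(cs,key=cv2.contourArea)
    return c
print("table px",im[320,300],"chest",im[150,330],"stand",im[292,165],"key",im[282,170],"bar",im[210,345],im[190,325],"slot",im[200,331])
E
python3 - <<'E'
import pickle,cv2,numpy as np
from h import *
d=pickle.load(open("c0.pkl","rb")); t=d["top"]; s=d["side"]
# chest corners, hand-picked from crop (scale 3.3, off 255,105)
cc=[(97,28),(491,90),(443,422),(40,357)]
P=[]
for u,v in cc:
    p=onz(t,255+u/3.3-.35,105+v/3.3-.35,0.09);P.append(p);print("corner",p.round(4))
P=np.array(P)[:,:2]
for i in range(4): 
    e=P[(i+1)%4]-P[i];print(np.linalg.norm(e).round(4),np.degrees(np.arctan2(e[1],e[0])).round(2))
print("ctr",P.mean(0))
# knob
for z,(u,v),n in [(0.052,(213,550),"knob"),(0.125,(253,310),"slot"),(.125,(253,309),"barrel")]:
    print(n,onz(t,255+u/3.3-.35,105+v/3.3-.35,z).round(4))
# key bow ends at z .09 (top of key: origin .01+.08)
for (u,v) in [(470,170),(420,258),(447,213)]:
    print("bow",onz(t,80+u/5-.4,240+v/5-.4,0.09).round(4))
for (u,v) in [(457,105),(602,195),(500,348),(356,260)]:
    print("stand",onz(t,80+u/5-.4,240+v/5-.4,0.034).round(4))
for (u,v) in [(70,280),(205,277)]:
    print("big bow",onz(t,80+u/5-.4,240+v/5-.4,0.11).round(4))
for (u,v) in [(690,213),(735,265)]:
    print("purple",onz(t,80+u/5-.4,240+v/5-.4,0.06).round(4))
print("nut",onz(t,197,227,0.015))
print("gauge",onz(t,486,291,0.03))
E
```

```text
table px [140 137 135] chest [187 186 186] stand [185 161 148] key [210 205 198] bar [157 139 120] [201 197 191] slot [153 150 145]
corner [0.8266 0.0952 0.09  ]
corner [ 0.7805 -0.1618  0.09  ]
corner [ 0.5602 -0.1227  0.09  ]
corner [0.6059 0.1329 0.09  ]
0.2611 -100.19
0.2237 169.95
0.2597 79.86
0.2239 -9.68
ctr [ 0.69329046 -0.01407383]
knob [0.4853 0.0239 0.052 ]
slot [ 0.6261 -0.0023  0.125 ]
barrel [ 0.6268 -0.0023  0.125 ]
bow [0.4797 0.3259 0.09  ]
bow [0.4434 0.3456 0.09  ]
bow [0.4619 0.335  0.09  ]
stand [0.5154 0.3447 0.034 ]
stand [0.4753 0.2811 0.034 ]
stand [0.41   0.3236 0.034 ]
stand [0.4486 0.3864 0.034 ]
big bow [0.4344 0.4824 0.11  ]
big bow [0.4349 0.4278 0.11  ]
purple [0.464  0.2391 0.06  ]
purple [0.4417 0.2199 0.06  ]
nut [0.59284281 0.29314561 0.015     ]
gauge [ 0.440537   -0.33529427  0.03      ]
```

>>> {"method": "drive_tool", "body": {"series": [[0.5, -0.8, 0, 0.15], [0.5, -0.8, 0, 0.15], [0.5, -0.8, 0, 0.15], [0.5, -0.8, 0, 0.15], [0.5, -0.8, 0, 0.15], [0.5, -0.8, 0, 0.15], [0.5, -0.8, 0, 0.15], [0.5, -0.8, 0, 0.15], [0.5, -0.8, 0, 0.15], [0.5, -0.8, 0, 0.15], [0.35, -0.8, 0, 0], [0, 0, 0, 0], [0, 0, 0, 0]], "hand": 1, "grip_force": 60}}

```text
time: 1.4
tcp_pos: [0.4334, 0.0307, 0.2447]
tcp_rot: [[0.184, 0.983, -0.002], [0.983, -0.184, 0.0], [0.0, -0.002, -1.0]]
ft_force: [0.1, 0.5, -0.3]
finger_gap: -0.0001
```

```bash
python3 - <<'E'
from bench import *
import cv2,pickle
import numpy as np
from h import *
o=get_obs(); print(o["joints"].round(1) if hasattr(o["joints"],"round") else o["joints"])
c=camera("top"); pickle.dump(c,open("c1.pkl","wb"))
def crop(x0,y0,w,h,s): return cv2.resize(c["frame"][y0:y0+h,x0:x0+w,::-1],None,fx=s,fy=s,interpolation=cv2.INTER_CUBIC)
cv2.imwrite("pics/b1.png",np.hstack([crop(301,170,60,60,8)]))
cv2.imwrite("pics/a1.png",c["frame"][:,:,::-1])
# refine key bow via mask minAreaRect in initial image
d=pickle.load(open("c0.pkl","rb"));t=d["top"];s=d["side"]
E
```

```text
[ 4.   6.5 -8.8 74.8  0.  14.6]
```

View pics/b1.png

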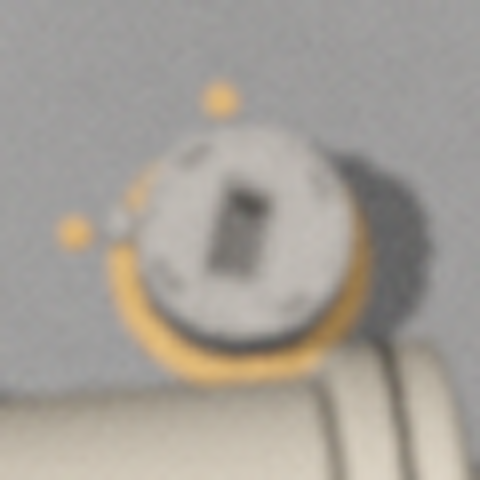

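View pics/a1.png

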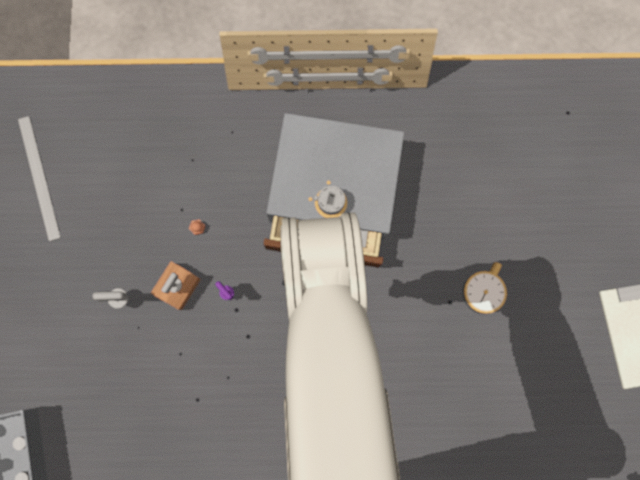

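The barrel crop shows the slot tilted about 14° clockwise from the +x direction, and the nib on the left at about (316,198). The drawer front is in view and the fingers are clear of it, so I lower in front of the knob.

>>> {"method": "drive_tool", "body": {"series": [[0, 0, -0.7, 0], [0, 0, -0.8, 0], [0, 0, -0.8, 0], [0, 0, -0.8, 0], [0, 0, -0.6, 0], [0, 0, -0.3, 0], [0, 0, 0, 0], [0, 0, 0, 0]]}}

```text
time: 2.25
tcp_pos: [0.4334, 0.0328, 0.0456]
tcp_rot: [[0.178, 0.984, -0.0], [0.984, -0.178, 0.0], [0.0, -0.0, -1.0]]
ft_force: [0.8, -0.7, 0.7]
finger_gap: -0.0003
```

```bash
python3 - <<'E'
from bench import *
import cv2,pickle
import numpy as np
from h import *
c=camera("side"); cv2.imwrite("pics/s2.png",c["frame"][:,:,::-1])
t=pickle.load(open("c0.pkl","rb"))["top"]
hy=np.radians(-10.05);C=np.array([.6854,-.0127])
R=np.array([[np.cos(hy),-np.sin(hy)],[np.sin(hy),np.cos(hy)]])
p=onz(t,301+118/8-.44,170+222/8-.44,.098); q=R.T@(p[:2]-C)-[-.06,0]; print("nib",q,np.degrees(np.arctan2(q[1],q[0]))-90)
a=onz(t,301+243/8,170+190/8,.125);b=onz(t,301+228/8,170+275/8,.125);e=(a-b);print("slot yaw",np.degrees(np.arctan2(e[1],e[0])))
for u,v in [(220,100),(75,232)]:
    p=onz(t,301+u/8-.44,170+v/8-.44,.09); q=R.T@(p[:2]-C)-[-.06,0]; print("dot",q,np.degrees(np.arctan2(q[1],q[0])))
E
```

```text
nib [0.00394458 0.03374566] -6.667124758209724
slot yaw -10.804942654034955
dot [0.04320167 0.01263191] 16.29860810479837
dot [0.00143563 0.04480167] 88.16463210622183
```

View pics/s2.png

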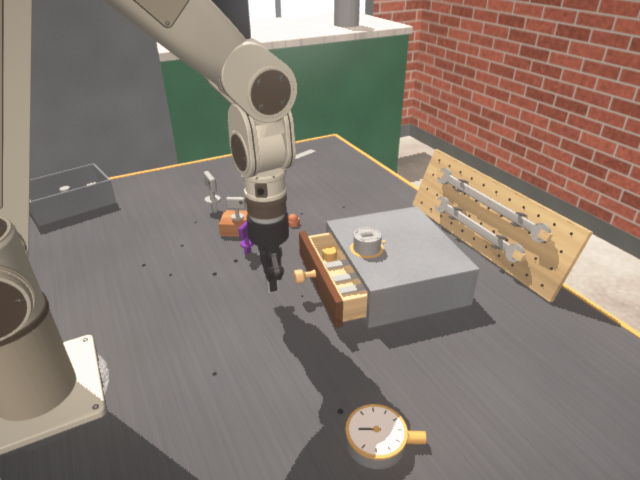

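>>> {"method": "drive_tool", "body": {"series": [[0.2, -0.035, 0, 0], [0.2, -0.035, 0, 0], [0.2, -0.035, 0, 0], [0.2, -0.035, 0, 0], [0.2, -0.035, 0, 0], [0.2, -0.035, 0, 0], [0.2, -0.035, 0, 0], [0.06, -0.011, 0, 0], [0.06, -0.011, 0, 0], [0, 0, 0, 0]]}}

```text
time: 3.3
tcp_pos: [0.51, 0.0181, 0.0452]
tcp_rot: [[0.181, 0.984, 0.0], [0.984, -0.181, -0.0], [-0.0, 0.0, -1.0]]
ft_force: [-0.6, -0.8, -0.2]
finger_gap: -0.0001
```

```bash
python3 - <<'E'
from bench import *
import cv2
c=camera("side"); cv2.imwrite("pics/s3.png",cv2.resize(c["frame"][180:330,240:400,::-1],None,fx=4,fy=4,interpolation=cv2.INTER_CUBIC))
E
```

```text
(no output)
```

View pics/s3.png

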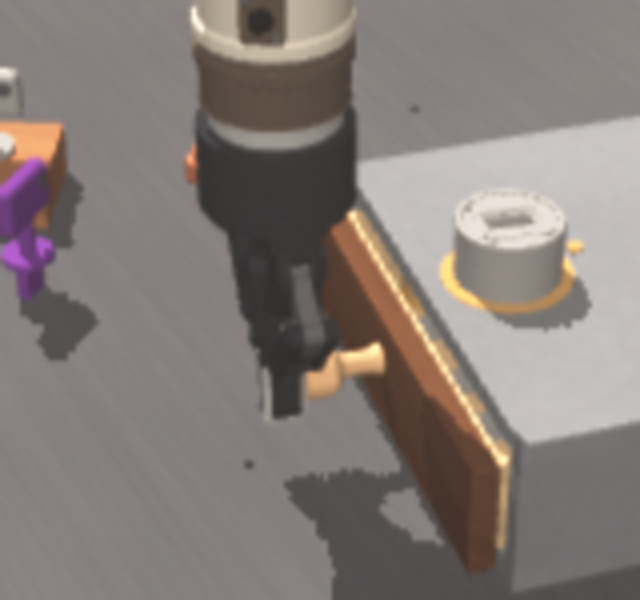

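The drawer is nearly shut, with a thin pale gap of a few mm left, and the finger is on the knob. I push on in 1 mm steps.

>>> {"method": "drive_tool", "body": {"series": [[0.03, -0.005, 0, 0], [0.03, -0.005, 0, 0], [0.03, -0.005, 0, 0], [0, 0, 0, 0]]}}

```text
time: 3.75
tcp_pos: [0.5142, 0.0174, 0.0453]
tcp_rot: [[0.181, 0.984, -0.0], [0.984, -0.181, -0.0], [-0.0, 0.0, -1.0]]
ft_force: [-1.3, -0.6, -0.4]
finger_gap: 0.0002
```

>>> {"method": "drive_tool", "body": {"series": [[0.03, -0.005, 0, 0], [0.03, -0.005, 0, 0], [0, 0, 0, 0]]}}

```text
time: 4.05
tcp_pos: [0.5175, 0.0169, 0.0453]
tcp_rot: [[0.181, 0.984, 0.0], [0.984, -0.181, -0.0], [0.0, 0.0, -1.0]]
ft_force: [0.8, -0.0, -0.6]
finger_gap: -0.0004
```

>>> {"method": "drive_tool", "body": {"series": [[0.03, -0.005, 0, 0], [0, 0, 0, 0]]}}

```text
time: 4.25
tcp_pos: [0.5177, 0.0169, 0.0452]
tcp_rot: [[0.181, 0.984, -0.002], [0.984, -0.181, 0.0], [0.0, -0.002, -1.0]]
ft_force: [-4.5, 0.6, 3.0]
finger_gap: 0.0
```

>>> {"method": "drive_tool", "body": {"series": [[0.03, -0.005, 0, 0], [0, 0, 0, 0]]}}

```text
time: 4.45
tcp_pos: [0.5177, 0.0169, 0.045]
tcp_rot: [[0.18, 0.984, -0.005], [0.984, -0.18, 0.001], [0.0, -0.005, -1.0]]
ft_force: [-8.1, 1.4, 5.4]
finger_gap: 0.0003
```

>>> {"method": "drive_tool", "body": {"series": [[0.03, -0.005, 0, 0], [0, 0, 0, 0]]}}

```text
time: 4.65
tcp_pos: [0.5177, 0.0169, 0.0448]
tcp_rot: [[0.18, 0.984, -0.008], [0.984, -0.18, 0.001], [0.0, -0.008, -1.0]]
ft_force: [-11.3, 3.1, 7.4]
finger_gap: 0.0001
```

The TCP has stopped moving and the force is climbing to 11 N, so the drawer is on its stop. I back off, rise and look.

>>> {"method": "drive_tool", "body": {"series": [[-0.3, 0.05, 0, 0], [-0.6, 0.1, 0, 0], [-0.3, 0.05, 0.6, 0], [0, 0, 0.9, 0], [0, 0.2, 0.9, -0.4], [0, 0.9, 0.3, -0.5], [0, 0.9, 0.2, -0.5], [0, 0.95, 0, -0.5], [0, 0.95, 0, -0.5], [-0.1, 0.9, 0, -0.5], [0, 0, 0, 0]], "hand": -0.2}}

```text
time: 5.75
tcp_pos: [0.457, 0.2718, 0.1905]
tcp_rot: [[0.461, 0.887, 0.003], [0.887, -0.461, 0.003], [0.004, 0.001, -1.0]]
ft_force: [-0.7, -1.0, -0.9]
finger_gap: 0.0511
```

```bash
python3 - <<'E'
from bench import *
import cv2,pickle
import numpy as np
from h import *
c=camera("side");t=camera("top");pickle.dump(dict(side=c,top=t),open("c4.pkl","wb"))
f=lambda c,x,y,w,h,s:cv2.resize(c["frame"][y:y+h,x:x+w,::-1],None,fx=s,fy=s,interpolation=cv2.INTER_CUBIC)
cv2.imwrite("pics/s4.png",f(c,200,150,200,150,4));cv2.imwrite("pics/t4.png",f(t,140,100,300,220,2.6))
E
```

```text
(no output)
```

View pics/s4.png

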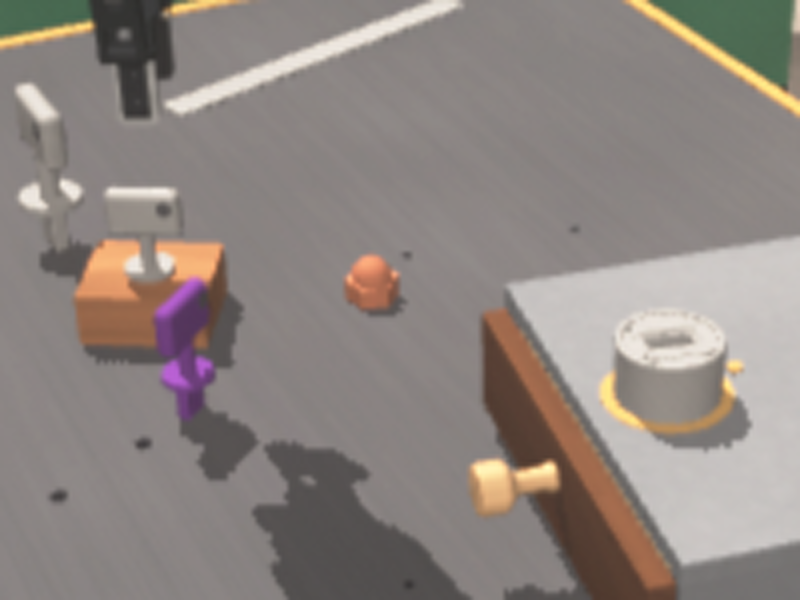

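View pics/t4.png

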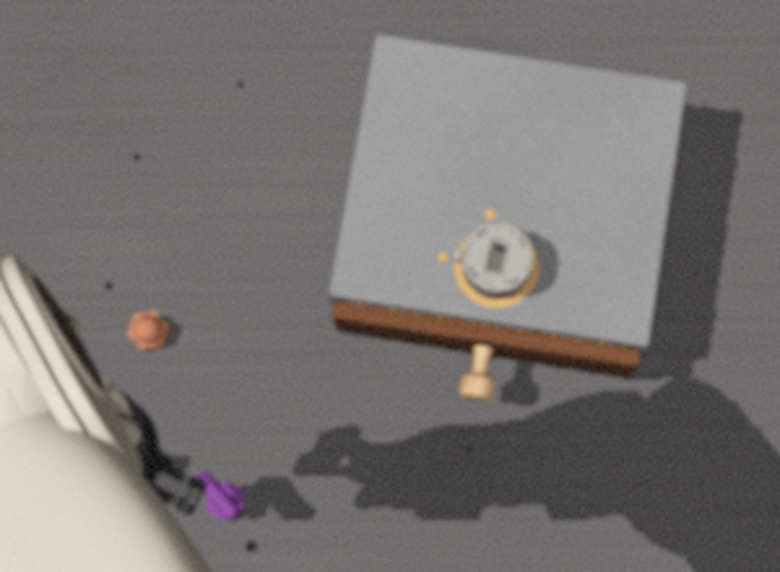

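Both views show the drawer flush against the chest, with the knob out in front at (323,247) in the top view. The bystanders are untouched. Now I refine the key's pose.

```bash
python3 - <<'E'
import pickle,cv2,numpy as np
from h import *
d=pickle.load(open("c0.pkl","rb"));t=d["top"];s=d["side"]
x0,y0,w,h,S=150,255,55,60,8
im=cv2.resize(t["frame"][y0:y0+h,x0:x0+w],None,fx=S,fy=S,interpolation=cv2.INTER_CUBIC)
hsv=cv2.cvtColor(im,cv2.COLOR_RGB2HSV)
wood=((hsv[...,1]>70)).astype(np.uint8)
cs,_=cv2.findContours(wood,0,2);c=max(cs,key=cv2.contourArea);hull=cv2.convexHull(c)
q=cv2.approxPolyDP(hull,25,True)[:,0]; print(len(q))
P=np.array([onz(t,x0+(u+.5)/S-.5,y0+(v+.5)/S-.5,.034)[:2] for u,v in q]);print(P.round(4))
key=((hsv[...,1]<50)&(hsv[...,2]>165)).astype(np.uint8)
m=np.zeros_like(key);cv2.fillConvexPoly(m,hull,1);key&=m
cv2.imwrite("pics/m5.png",np.hstack([im[:,:,::-1],cv2.cvtColor(key*255,cv2.COLOR_GRAY2BGR)])[:600,:])
n,l,st,ce=cv2.connectedComponentsWithStats(key);print(st)
E
```

```text
4
[[0.5144 0.3461]
 [0.4748 0.2818]
 [0.4105 0.3207]
 [0.4457 0.3865]]
[[     0      0    440    480 200326]
 [    93    143    120    157   7029]
 [   203    188     48     48   1518]
 [   157    253     66     47   2293]
 [   110    375      2      2      2]
 [   113    377     14      9     18]
 [   128    386      1      1      1]
 [   130    387      1      1      1]
 [   132    388      1      1      1]
 [   134    389     10      5     10]
 [   154    399      1      1      1]]
```

View pics/m5.png

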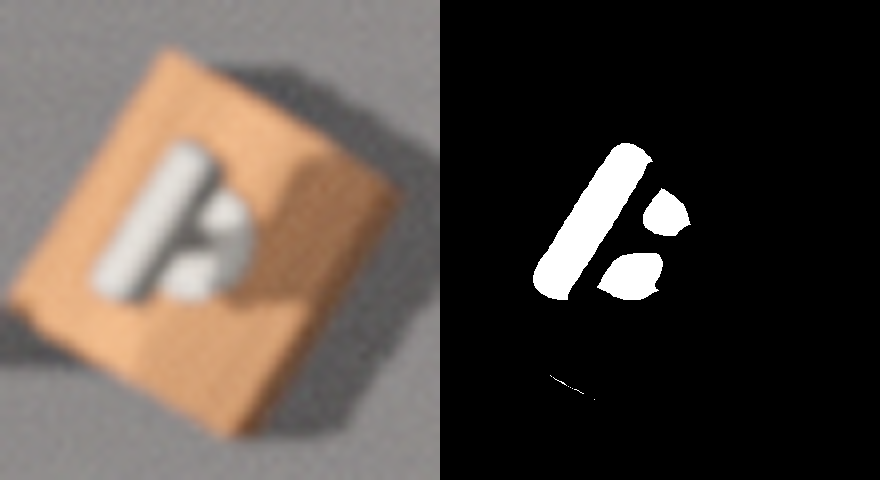

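```bash
python3 - <<'E'
import pickle,cv2,numpy as np
from h import *
d=pickle.load(open("c0.pkl","rb"));t=d["top"];s=d["side"]
x0,y0,w,h,S=150,255,55,60,8
im=cv2.resize(t["frame"][y0:y0+h,x0:x0+w],None,fx=S,fy=S,interpolation=cv2.INTER_CUBIC)
hsv=cv2.cvtColor(im,cv2.COLOR_RGB2HSV)
key=((hsv[...,1]<50)&(hsv[...,2]>165)).astype(np.uint8)
n,l=cv2.connectedComponents(key)
k=l[220,150]; pts=np.argwhere(l==k)[:,::-1]
P=np.array([onz(t,x0+(u+.5)/S-.5,y0+(v+.5)/S-.5,.088)[:2] for u,v in pts])
r=cv2.minAreaRect(((P-P.mean(0))*1e3).astype(np.float32));print(r,P.mean(0))
U,D,V=np.linalg.svd(P-P.mean(0),full_matrices=False);print(V[0],np.degrees(np.arctan2(V[0,1],V[0,0])))
# collar centre z=.038
for u,v in [(205,250)]: print("collar~",onz(t,x0+(u+.5)/S-.5,y0+(v+.5)/S-.5,.038))
# side bow corners, crop scale4 off(180,150)
ps=[(190,188),(259,190),(256,234),(188,230)]
m=np.mean(ps,0); print("side bow ctr z.075", onz(s,180+m[0]/4-.4,150+m[1]/4-.4,.075))
print(tri(s,(180+m[0]/4-.4,150+m[1]/4-.4),t,proj(t,[*P.mean(0),.088])))
# lock barrel centre from side: top ellipse
c4=pickle.load(open("c4.pkl","rb"))
for n,(xo,yo,S) in dict(side=(330,215,12),top=(301,170,8)).items():
    f=c4[n]["frame"]; cv2.imwrite(f"pics/lk_{n}.png",cv2.resize(f[yo:yo+50 if n=="side" else yo+60,xo:xo+60,::-1],None,fx=S,fy=S,interpolation=cv2.INTER_CUBIC))
E
```

```text
((0.17676353454589844, -0.03902244567871094), (11.595100402832031, 44.69505310058594), 59.34706115722656) [0.46231096 0.33692531]
[-0.85473609  0.51906282] 148.73059144940808
collar~ [0.45991906 0.33337357 0.038     ]
side bow ctr z.075 [0.46680139 0.34203934 0.075     ]
(array([0.46477088, 0.33925601, 0.07663705]), np.float64(0.00236389852620449))
```

View pics/lk_side.png

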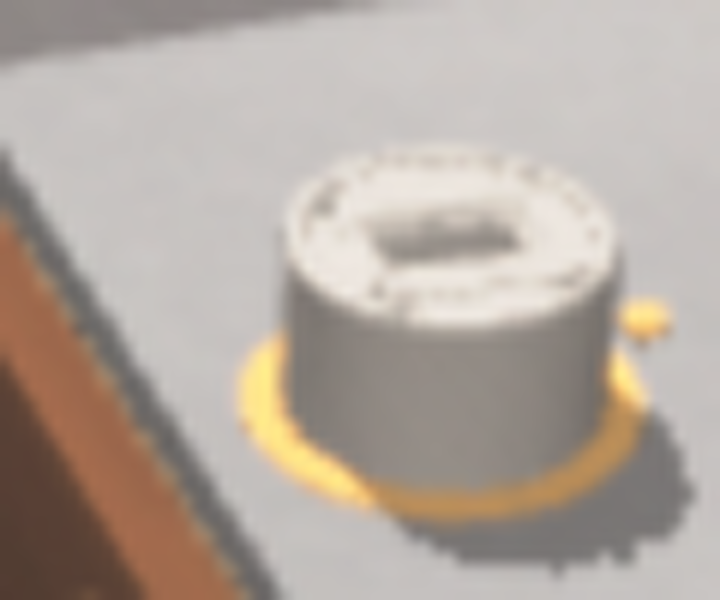

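View pics/lk_top.png

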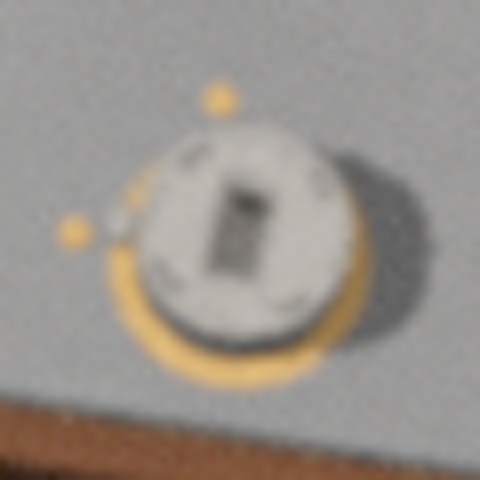

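>>> {"method": "drive_tool", "body": {"series": [[0.06, 0.6, 0, -0.3], [0.06, 0.7, 0, -0.33], [0, 0, -0.6, 0], [0, 0, 0, 0]], "hand": 0.2}}

```text
time: 6.25
tcp_pos: [0.4613, 0.329, 0.1569]
tcp_rot: [[0.524, 0.851, -0.005], [0.851, -0.524, -0.004], [-0.007, -0.002, -1.0]]
ft_force: [-1.2, -2.2, -0.6]
finger_gap: 0.0341
```

```bash
python3 - <<'E'
from bench import *
import cv2,pickle
import numpy as np
from h import *
c=camera("side");o=get_obs();print(o["tcp_pos"],o["finger_gap"])
f=lambda c,x,y,w,h,s:cv2.resize(c["frame"][y:y+h,x:x+w,::-1],None,fx=s,fy=s,interpolation=cv2.INTER_CUBIC)
cv2.imwrite("pics/s6.png",f(c,180,130,120,120,5))
print([proj(c,o["tcp_pos"]+[0,0,z]) for z in (0,-.014)], "axis at key top",proj(c,[*o["tcp_pos"][:2],.09]))
s=pickle.load(open("c0.pkl","rb"))["side"]
print("lock side",onz(s,330+450/12-.46,215+237/12-.46,.125))
E
```

```text
[0.46174662 0.32889798 0.15850928] 0.03425115910729541
[(np.float64(231.64738463673143), np.float64(173.58912725763116)), (np.float64(232.26511700956775), np.float64(179.0258222051947))] axis at key top (np.float64(234.59347432086068), np.float64(199.51781677609213))
lock side [ 6.29568161e-01 -1.88242141e-04  1.25000000e-01]
```

View pics/s6.png

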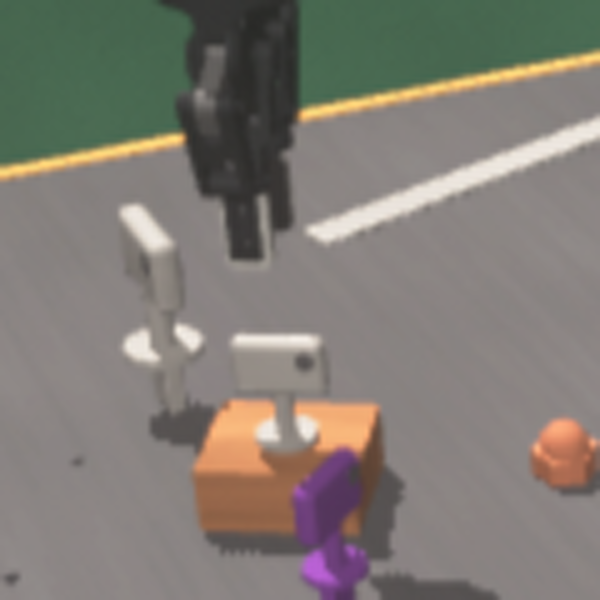

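>>> {"method": "drive_tool", "body": {"series": [[0.05, 0.18, 0, 0], [0, 0, 0, 0], [0, 0, 0, 0]]}}

```text
time: 6.6
tcp_pos: [0.466, 0.3403, 0.1616]
tcp_rot: [[0.524, 0.851, 0.002], [0.851, -0.524, 0.001], [0.002, 0.001, -1.0]]
ft_force: [-0.1, 0.4, 0.1]
finger_gap: 0.0344
```

>>> {"method": "drive_tool", "body": {"series": [[-0.04, -0.04, 0, 0], [0, 0, -0.5, 0], [0, 0, 0, 0], [0, 0, 0, 0], [0, 0, 0, 0]]}}

```text
time: 7.1
tcp_pos: [0.4635, 0.3384, 0.1363]
tcp_rot: [[0.524, 0.852, 0.001], [0.852, -0.524, 0.001], [0.001, 0.0, -1.0]]
ft_force: [-0.9, -0.2, 0.9]
finger_gap: 0.0345
```

```bash
python3 - <<'E'
from bench import *
import cv2,pickle
import numpy as np
from h import *
c=camera("side");t=camera("top");o=get_obs();print(o["tcp_pos"],o["finger_gap"],o["tcp_rot"])
f=lambda c,x,y,w,h,s:cv2.resize(c["frame"][y:y+h,x:x+w,::-1],None,fx=s,fy=s,interpolation=cv2.INTER_CUBIC)
a=f(c,200,160,70,85,7)
for z in (.09,.075,.0):
    u,v=proj(c,[*o["tcp_pos"][:2],z]) if z else proj(c,o["tcp_pos"]-[0,0,.014]); cv2.circle(a,(int((u-200+.5)*7),int((v-160+.5)*7)),3,(0,0,255),-1)
cv2.imwrite("pics/s7.png",a)
E
```

```text
[0.46369485 0.33860557 0.13639683] 0.034078648025350454 [[ 5.23812261e-01  8.51832490e-01  1.45741082e-03]
 [ 8.51832156e-01 -5.23813818e-01  1.03023307e-03]
 [ 1.64099793e-03  7.01820693e-04 -9.99998407e-01]]
```

View pics/s7.png

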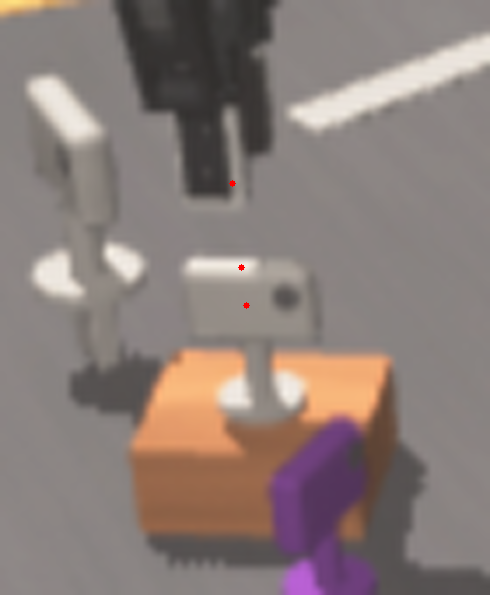

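>>> {"method": "drive_tool", "body": {"series": [[0.01, 0, -0.4, 0], [0, 0, -0.5, 0], [0, 0, -0.4, 0], [0, 0, 0, 0], [0, 0, 0, 0]]}}

```text
time: 7.7
tcp_pos: [0.4639, 0.3384, 0.0709]
tcp_rot: [[0.524, 0.852, 0.0], [0.852, -0.524, 0.0], [0.0, 0.0, -1.0]]
ft_force: [0.7, 0.9, 0.4]
finger_gap: 0.0341
```

>>> {"method": "drive_tool", "body": {"series": [[0, 0, 0, 0], [0, 0, 0, 0], [0, 0, 0, 0], [0, 0, 0, 0], [0, 0, 0, 0], [0, 0, 0, 0]], "hand": 1, "grip_force": 50}}

```text
time: 8.3
tcp_pos: [0.4648, 0.339, 0.0721]
tcp_rot: [[0.524, 0.852, 0.003], [0.852, -0.524, 0.002], [0.003, 0.001, -1.0]]
ft_force: [-1.1, -0.1, 5.8]
finger_gap: 0.011
```

```bash
python3 - <<'E'
from bench import *
import cv2
c=camera("side");o=get_obs();print(o["tcp_pos"],o["finger_gap"],o["ft_force"])
cv2.imwrite("pics/s8.png",cv2.resize(c["frame"][150:270,180:300,::-1],None,fx=5,fy=5,interpolation=cv2.INTER_CUBIC))
E
```

```text
[0.46476856 0.33902736 0.07210164] 0.011388667915121173 [ 0.16396382 -0.9172569   5.52349269]
```

View pics/s8.png

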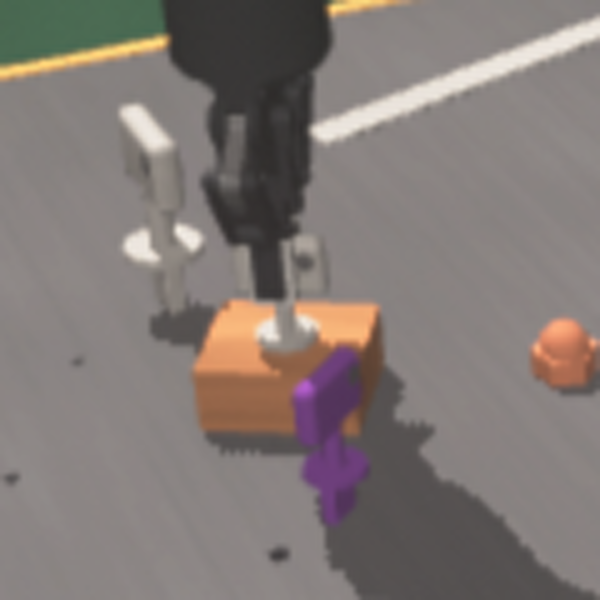

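>>> {"method": "drive_tool", "body": {"series": [[0, 0, 0.2, 0], [0, 0, 0.4, 0], [0, 0, 0.7, 0], [0, 0, 0.9, 0], [0, 0, 0.7, 0], [0, 0, 0.4, 0], [0, 0, 0, 0], [0, 0, 0, 0], [0, 0, 0, 0]]}}

```text
time: 9.25
tcp_pos: [0.4627, 0.3375, 0.2332]
tcp_rot: [[0.524, 0.852, -0.003], [0.852, -0.524, -0.002], [-0.004, -0.002, -1.0]]
ft_force: [-0.7, -0.9, -2.6]
finger_gap: 0.0112
```

```bash
python3 - <<'E'
from bench import *
import cv2,pickle
import numpy as np
from h import *
c=camera("side");o=get_obs();print(o["tcp_pos"],o["finger_gap"],o["ft_force"])
p=o["tcp_pos"];u,v=proj(c,p);x0,y0=int(u)-35,int(v)-40
a=cv2.resize(c["frame"][y0:y0+85,x0:x0+70,::-1],None,fx=7,fy=7,interpolation=cv2.INTER_CUBIC)
for z in (.005,-.01-.023+.0,-.06):
    u,v=proj(c,p+[0,0,z]); print(u,v);cv2.circle(a,(int((u-x0+.5)*7),int((v-y0+.5)*7)),3,(0,0,255),-1)
kx=np.array([.852,-.524,0]); 
print("px per 10mm keyx",np.array(proj(c,p+kx*.01))-proj(c,p),"per 10mm keyy",np.array(proj(c,p+np.array([.524,.852,0])*.01))-proj(c,p), x0,y0)
cv2.imwrite("pics/s9.png",a)
E
```

```text
[0.46265271 0.3375004  0.23304119] 0.011059370422871475 [ 0.28031188 -0.05489122 -1.96156611]
227.14588296792027 139.93676602354165
228.94141465055878 155.6286443803424
230.17722309771568 166.4288747592329
px per 10mm keyx [4.34712996 0.1005168 ] per 10mm keyy [ 1.01778242 -1.63516777] 192 102
```

View pics/s9.png

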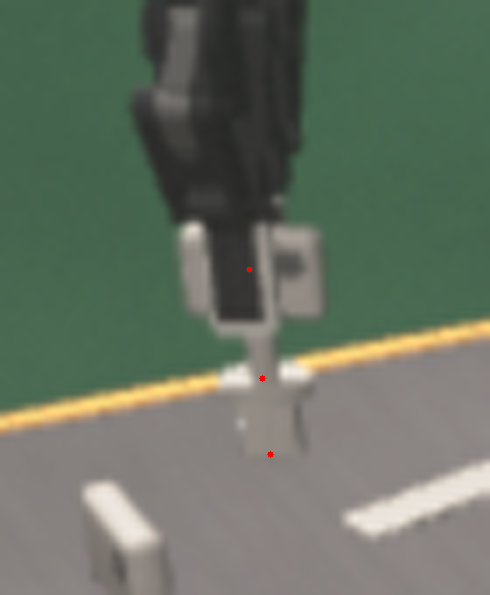

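The key is gripped upright and centred on the pads: the collar is at about (229,156), on the tool axis. Now I carry it over the lock.

>>> {"method": "drive_tool", "body": {"series": [[0.12, -0.25, 0, 0.1], [0.25, -0.5, 0, 0.3], [0.35, -0.7, 0, 0.3], [0.35, -0.7, 0, 0.3], [0.35, -0.7, 0, 0.3], [0.35, -0.7, 0, 0.3], [0.35, -0.7, 0, 0.3], [0.35, -0.75, 0, 0.3], [0.35, -0.75, 0, 0.3], [0.25, -0.6, 0, 0.3], [0.15, -0.3, 0, 0.1], [0.1, -0.14, 0, 0], [0, 0, 0, 0], [0, 0, 0, 0], [0, 0, 0, 0]]}}

```text
time: 10.8
tcp_pos: [0.6292, 0.0, 0.2351]
tcp_rot: [[0.244, 0.97, -0.001], [0.97, -0.244, 0.0], [0.0, -0.001, -1.0]]
ft_force: [0.1, 0.4, -1.3]
finger_gap: 0.0113
```

```bash
cat > look.py <<'E'
from bench import *
import cv2,sys
import numpy as np
from h import *
c=camera("side");o=get_obs();print(o["tcp_pos"].round(4),o["finger_gap"],o["ft_force"].round(1),o["joints"].round(1))
print("yaw",np.degrees(np.arctan2(o["tcp_rot"][1,0],o["tcp_rot"][0,0])),o["tcp_rot"][:,2])
p=o["tcp_pos"];x0,y0=325,int(sys.argv[2]) if len(sys.argv)>2 else 170
a=cv2.resize(c["frame"][y0:y0+100,x0:x0+90,::-1],None,fx=6,fy=6,interpolation=cv2.INTER_CUBIC)
for q in (p+[0,0,.005],p+[0,0,-.06],[p[0],p[1],.125]):
    u,v=proj(c,q); print(round(u,1),round(v,1));cv2.circle(a,(int((u-x0+.5)*6),int((v-y0+.5)*6)),2,(0,0,255),-1)
cv2.imwrite(sys.argv[1],a)
E
python3 look.py pics/s10.png 160
```

```text
[6.293e-01 1.000e-04 2.353e-01] 0.01127841288943149 [-0.7  1.4 -0.9] [ 0.  29.2 21.4 82.2  0.  14.1]
yaw 75.91037397202744 [-3.33424479e-04  2.05434100e-04 -9.99999923e-01]
369.8 182.2
368.1 212.4
366.8 234.3
```

View pics/s10.png

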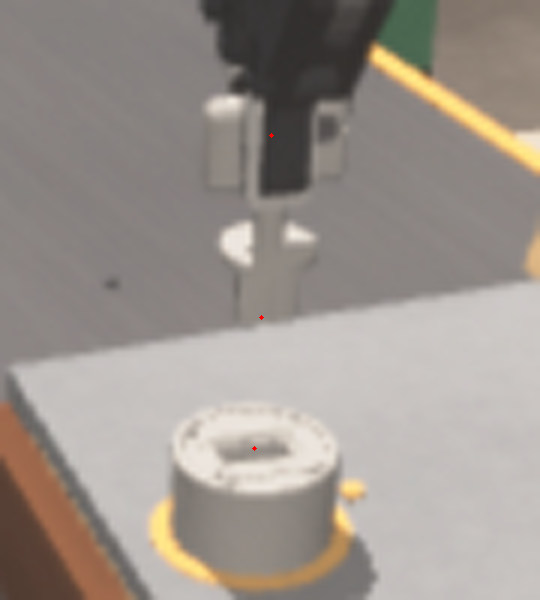

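The slot centre is at about (367,234) and the tool axis projects onto it. The key axis is within about 1 mm, so I descend.

>>> {"method": "drive_tool", "body": {"series": [[-0.01, -0.02, -0.2, 0], [0, 0, -0.3, 0], [0, 0, -0.25, 0], [0, 0, -0.1, 0], [0, 0, 0, 0], [0, 0, 0, 0]]}}

```text
time: 11.45
tcp_pos: [0.6293, -0.0022, 0.193]
tcp_rot: [[0.245, 0.97, 0.0], [0.97, -0.245, -0.0], [0.0, 0.0, -1.0]]
ft_force: [-0.5, 0.3, -0.9]
finger_gap: 0.0113
```

```bash
python3 look.py pics/s11.png 170
```

```text
[ 0.6296 -0.0022  0.1934] 0.011555628843813733 [-0.8 -0.1 -1.5] [-0.2 30.  16.5 76.4 -0.  14. ]
yaw 75.81094804634684 [ 1.09029357e-03 -2.65020154e-05 -9.99999405e-01]
369.5 202.4
367.8 231.2
367.6 234.8
```

View pics/s11.png

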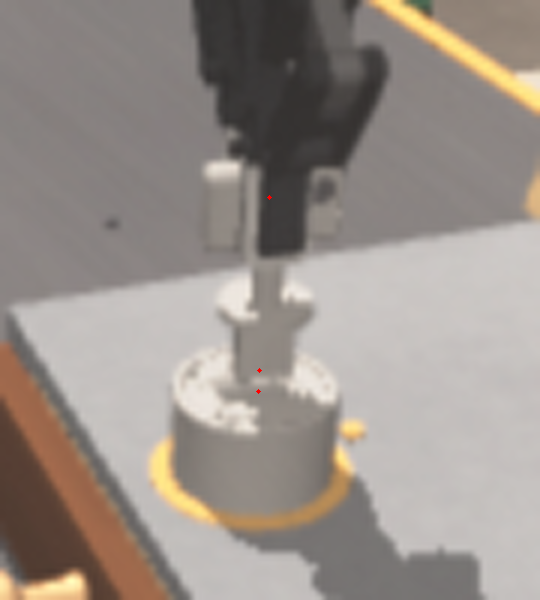

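The blade's lower end at (369,233) is about 3 mm to the +x side of the slot centre at (367,234). I correct that and then insert slowly.

>>> {"method": "drive_tool", "body": {"series": [[-0.055, 0.03, 0, 0], [0, 0, -0.06, 0], [0, 0, -0.06, 0], [0, 0, -0.04, 0], [0, 0, 0, 0]]}}

```text
time: 12.0
tcp_pos: [0.6268, -0.0008, 0.1846]
tcp_rot: [[0.245, 0.969, 0.001], [0.969, -0.245, -0.0], [0.0, 0.001, -1.0]]
ft_force: [1.6, 0.1, -2.3]
finger_gap: 0.011
```

>>> {"method": "drive_tool", "body": {"series": [[0, 0, -0.04, 0], [0, 0, -0.04, 0], [0, 0, 0, 0]]}}

```text
time: 12.3
tcp_pos: [0.6268, -0.0008, 0.1805]
tcp_rot: [[0.245, 0.969, 0.001], [0.969, -0.245, -0.0], [0.0, 0.001, -1.0]]
ft_force: [3.4, 0.0, -2.3]
finger_gap: 0.0113
```

```bash
python3 look.py pics/s12.png 170
```

```text
[ 0.6268 -0.0008  0.1806] 0.011331655525633273 [ 2.2 -0.7 -2.6] [-0.1 30.1 14.7 74.6 -0.  14.1]
yaw 75.80586854272528 [ 5.58760312e-04 -1.38654292e-04 -9.99999834e-01]
367.5 208.3
365.9 236.7
366.0 234.8
```

View pics/s12.png

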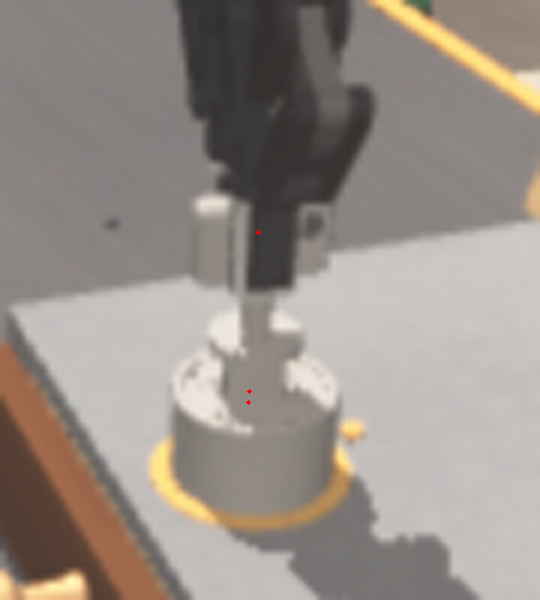

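The blade is about 6 mm into the slot. A 2–3 N side force in +x suggests I am slightly too far in -x, so I ease +1 mm and continue.

>>> {"method": "drive_tool", "body": {"series": [[0.02, 0, -0.03, 0], [0, 0, -0.05, 0], [0, 0, -0.05, 0], [0, 0, 0, 0]]}}

```text
time: 12.75
tcp_pos: [0.6271, -0.0007, 0.1737]
tcp_rot: [[0.245, 0.969, -0.001], [0.969, -0.245, -0.0], [-0.0, -0.001, -1.0]]
ft_force: [0.7, 0.5, -1.6]
finger_gap: 0.0112
```

>>> {"method": "drive_tool", "body": {"series": [[0, 0, -0.05, 0], [0, 0, -0.05, 0], [0, 0, 0, 0]]}}

```text
time: 13.05
tcp_pos: [0.6271, -0.0008, 0.1688]
tcp_rot: [[0.245, 0.969, -0.001], [0.969, -0.245, 0.0], [-0.0, -0.001, -1.0]]
ft_force: [0.2, 0.1, -1.1]
finger_gap: 0.0115
```

>>> {"method": "drive_tool", "body": {"series": [[0, 0, -0.04, 0], [0, 0, -0.04, 0], [0, 0, 0, 0]]}}

```text
time: 13.35
tcp_pos: [0.6272, -0.0008, 0.1649]
tcp_rot: [[0.245, 0.969, -0.001], [0.969, -0.245, 0.0], [-0.0, -0.001, -1.0]]
ft_force: [-0.5, -0.6, -0.9]
finger_gap: 0.0114
```

>>> {"method": "drive_tool", "body": {"series": [[0, 0, -0.03, 0], [0, 0, 0, 0]]}}

```text
time: 13.55
tcp_pos: [0.6273, -0.0008, 0.1636]
tcp_rot: [[0.245, 0.969, -0.0], [0.969, -0.245, -0.0], [-0.0, -0.0, -1.0]]
ft_force: [-0.4, 0.7, -1.4]
finger_gap: 0.0115
```

>>> {"method": "drive_tool", "body": {"series": [[0, 0, -0.03, 0], [0, 0, 0, 0]]}}

```text
time: 13.75
tcp_pos: [0.6276, -0.0008, 0.1626]
tcp_rot: [[0.245, 0.969, 0.001], [0.969, -0.245, -0.0], [0.0, 0.001, -1.0]]
ft_force: [-0.8, 0.9, -0.7]
finger_gap: 0.0113
```

>>> {"method": "drive_tool", "body": {"series": [[0, 0, -0.03, 0], [0, 0, 0, 0]]}}

```text
time: 13.95
tcp_pos: [0.6276, -0.0008, 0.1626]
tcp_rot: [[0.245, 0.969, 0.002], [0.969, -0.245, -0.0], [0.0, 0.002, -1.0]]
ft_force: [-1.9, 0.2, 5.2]
finger_gap: 0.0111
```

The collar is seated: z has stopped at 0.1626 with 5 N. Now I turn clockwise, which is a negative turn, watching the forces.

>>> {"method": "drive_tool", "body": {"series": [[0, 0, 0.01, -0.3], [0, 0, 0, -0.5], [0.003, 0.002, 0, -0.5], [0.003, 0.002, 0, -0.5], [0.003, 0.002, 0, -0.5], [0.003, 0.002, 0, -0.5], [0.003, 0.002, 0, -0.5], [0, 0, 0, 0]]}}

```text
time: 14.75
tcp_pos: [0.6289, 0.0005, 0.1626]
tcp_rot: [[0.558, 0.83, 0.003], [0.83, -0.558, 0.001], [0.003, 0.001, -1.0]]
ft_force: [-1.1, 2.9, 5.0]
finger_gap: 0.0114
```

```bash
python3 -c "
from bench import *
o=get_obs();print(o['torque'],o['ft_force'])"; python3 look.py pics/s13.png 170
```

```text
[ 0.46445972  0.1150288  -0.03539921] [-1.11266589  2.94648384  5.02449087]
[6.289e-01 5.000e-04 1.626e-01] 0.010841653692749184 [-0.5  1.3  5.6] [ 0.  30.8 13.2 72.2  0.1 33.9]
yaw 56.09664400001296 [ 0.00258427  0.00138186 -0.99999571]
367.6 215.8
366.1 243.5
366.6 234.2
```

View pics/s13.png

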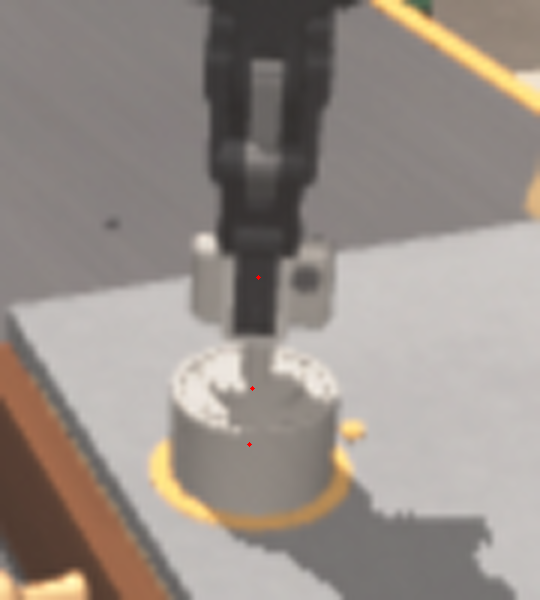

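>>> {"method": "drive_tool", "body": {"series": [[0.002, 0.002, 0, -0.5], [0.002, 0.002, 0, -0.5], [0.002, 0.002, 0, -0.5], [0.002, 0.002, 0, -0.5], [0, 0, 0, -0.5], [0, 0, 0, -0.5], [0, 0, 0, -0.5], [0, 0, 0, 0]]}}

```text
time: 15.6
tcp_pos: [0.6294, 0.0009, 0.1626]
tcp_rot: [[0.819, 0.574, 0.003], [0.574, -0.819, 0.001], [0.003, 0.0, -1.0]]
ft_force: [-0.2, 2.6, 5.5]
finger_gap: 0.0113
```

>>> {"method": "drive_tool", "body": {"series": [[0, 0, 0, -0.5], [0, 0, 0, -0.5], [0, 0, 0, -0.5], [0, 0, 0, -0.5], [0, 0, 0, -0.5], [0, 0, 0, 0]]}}

```text
time: 16.2
tcp_pos: [0.6297, 0.001, 0.1626]
tcp_rot: [[0.939, 0.344, 0.003], [0.343, -0.939, 0.002], [0.004, -0.0, -1.0]]
ft_force: [0.5, 2.7, 5.2]
finger_gap: 0.0115
```

```bash
python3 -c "
from bench import *
o=get_obs();print(o['torque'],o['ft_force'])"; python3 look.py pics/s14.png 170
```

```text
[ 0.74059691 -0.06825993 -0.01076159] [0.4872977  2.71189336 5.23137282]
[0.6297 0.0011 0.1626] 0.011163800736866717 [0.5 3.5 5.8] [ 0.1 30.8 13.2 72.2  0.1 69.9]
yaw 20.12976176367375 [ 0.00328909  0.00169716 -0.99999315]
367.8 215.6
366.2 243.3
366.8 234.0
```

View pics/s14.png

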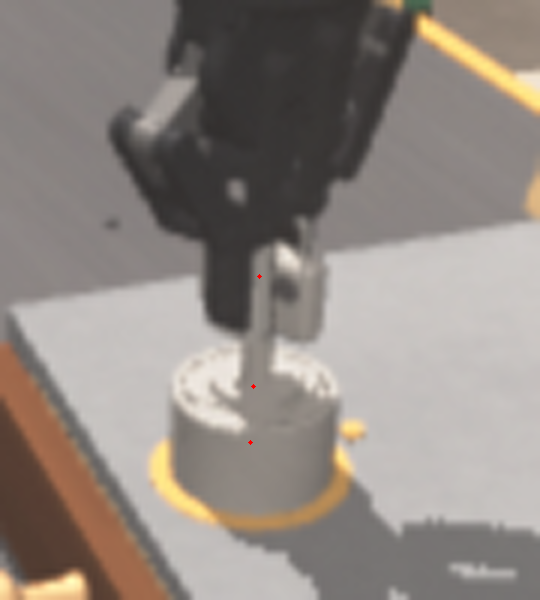

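>>> {"method": "drive_tool", "body": {"series": [[0, 0, 0, -0.5], [0, 0, 0, -0.5], [0, 0, 0, -0.5], [0, 0, 0, -0.5], [0, 0, 0, -0.5], [0, 0, 0, 0]]}}

```text
time: 16.85
tcp_pos: [0.6301, 0.0011, 0.1627]
tcp_rot: [[0.996, 0.089, 0.004], [0.089, -0.996, 0.002], [0.004, -0.001, -1.0]]
ft_force: [2.8, 3.6, 5.7]
finger_gap: 0.0108
```

```bash
python3 -c "
from bench import *
o=get_obs();print(o['torque'],o['ft_force'])"
```

```text
[ 0.86692671 -0.48921147  0.09074843] [2.79771004 3.57213913 5.67776878]
```

>>> {"method": "drive_tool", "body": {"series": [[0, 0, 0, -0.4], [0, 0, 0, 0]]}}

```text
time: 17.05
tcp_pos: [0.6301, 0.0011, 0.1626]
tcp_rot: [[0.999, 0.048, 0.004], [0.048, -0.999, 0.002], [0.004, -0.002, -1.0]]
ft_force: [1.5, 3.6, 4.6]
finger_gap: 0.0111
```

```bash
python3 -c "
from bench import *
o=get_obs();print(o['torque'],o['ft_force'])"
```

```text
[ 0.85789295 -0.4081295   0.04739215] [1.51158374 3.55792904 4.57169216]
```

>>> {"method": "drive_tool", "body": {"series": [[0, 0, 0, -0.4], [0, 0, 0, 0]]}}

```text
time: 17.25
tcp_pos: [0.6302, 0.0011, 0.1627]
tcp_rot: [[1.0, 0.006, 0.004], [0.006, -1.0, 0.002], [0.004, -0.002, -1.0]]
ft_force: [3.0, 3.8, 5.7]
finger_gap: 0.0114
```

```bash
python3 -c "
from bench import *
o=get_obs();print(o['torque'],o['ft_force'])"
```

```text
[ 0.86172121 -0.4540083   0.02592605] [2.98387009 3.8496077  5.7023171 ]
```

>>> {"method": "drive_tool", "body": {"series": [[0, 0, 0, -0.4], [0, 0, 0, 0]]}}

```text
time: 17.45
tcp_pos: [0.6302, 0.0011, 0.1626]
tcp_rot: [[0.999, -0.036, 0.004], [-0.036, -0.999, 0.002], [0.004, -0.002, -1.0]]
ft_force: [2.9, 3.8, 5.7]
finger_gap: 0.0114
```

```bash
python3 -c "
from bench import *
o=get_obs();print(o['torque'],o['ft_force'],o['effort'])"; python3 look.py pics/s15.png 170
```

```text
[ 0.83308049 -0.4944777  -0.02088117] [2.92810521 3.8382922  5.69071567] [ -2.33544722 -47.10900307  21.73583865   0.90812199  -1.14927493
   0.14386352]
[0.6302 0.001  0.1626] 0.011297779720775706 [2.6 4.2 5.2] [ 0.  30.9 13.3 72.2  0.1 92.1]
yaw -2.033054687036603 [ 0.00436693  0.00175905 -0.99998892]
368.1 215.5
366.5 243.2
367.0 233.9
```

View pics/s15.png

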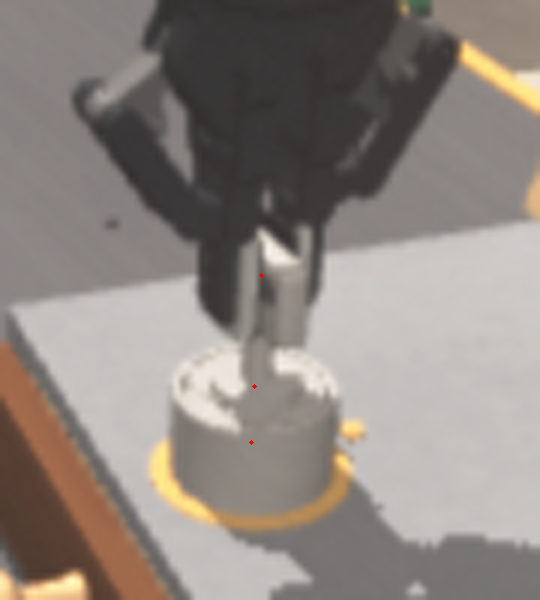

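>>> {"method": "drive_tool", "body": {"series": [[0, 0, 0, -0.4], [0, 0, 0, 0]]}}

```text
time: 17.7
tcp_pos: [0.6303, 0.001, 0.1627]
tcp_rot: [[0.997, -0.078, 0.005], [-0.078, -0.997, 0.002], [0.004, -0.002, -1.0]]
ft_force: [2.6, 4.3, 4.4]
finger_gap: 0.0113
```

```bash
python3 -c "
from bench import *
o=get_obs();print(o['torque'],o['ft_force'],o['effort'][5])"
```

```text
[ 0.85508674 -0.57791899  0.00496945] [2.59198537 4.29293469 4.37916852] 0.15711219515651464
```

>>> {"method": "drive_tool", "body": {"series": [[0, 0, 0, -0.4], [0, 0, 0, 0]]}}

```text
time: 17.9
tcp_pos: [0.6304, 0.001, 0.1627]
tcp_rot: [[0.993, -0.118, 0.005], [-0.118, -0.993, 0.001], [0.004, -0.002, -1.0]]
ft_force: [3.3, 4.0, 4.0]
finger_gap: 0.0111
```

```bash
python3 -c "
from bench import *
o=get_obs();print(o['torque'],o['ft_force'],o['effort'][5])"; python3 look.py pics/s16.png 170
```

```text
[ 0.80787541 -0.69644177  0.33904899] [3.34187636 3.95365813 4.03386051] 0.5133929662406445
[0.6304 0.001  0.1627] 0.011184227547688596 [2.  3.5 5. ] [ 0.1 30.9 13.3 72.1  0.1 96.8]
yaw -6.767179267094431 [ 0.00467616  0.00143966 -0.99998803]
368.1 215.5
366.5 243.2
367.1 233.9
```

View pics/s16.png

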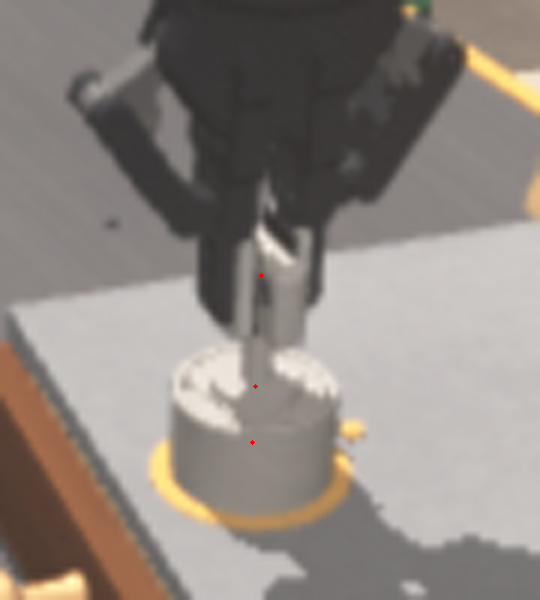

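Torque has jumped from about 0 to 0.34 N m near yaw -6.8°. That is the expected stop angle plus the slot play. I take one more small step to confirm.

>>> {"method": "drive_tool", "body": {"series": [[0, 0, 0, -0.25], [0, 0, 0, 0], [0, 0, 0, 0]]}}

```text
time: 18.25
tcp_pos: [0.6304, 0.001, 0.1627]
tcp_rot: [[0.99, -0.143, 0.005], [-0.143, -0.99, 0.001], [0.005, -0.002, -1.0]]
ft_force: [3.0, 3.3, 5.2]
finger_gap: 0.0115
```

```bash
python3 -c "
from bench import *
o=get_obs();print(o['torque'],o['ft_force'],o['effort'][5])"; python3 look.py pics/s17.png 170
```

```text
[ 0.71799438 -0.6338613   0.63324368] [2.97670525 3.28635282 5.15569548] 0.6387405283749104
[0.6304 0.0009 0.1626] 0.011215476314323642 [3.3 3.3 4.8] [ 0.1 30.9 13.3 72.1  0.1 98.3]
yaw -8.215521850362286 [ 0.00475311  0.00114338 -0.99998805]
368.2 215.5
366.6 243.2
367.1 233.9
```

>>> {"method": "drive_tool", "body": {"series": [[0, 0, 0, 0.25], [0, 0, 0, 0]]}}

```text
time: 18.5
tcp_pos: [0.6304, 0.0009, 0.1627]
tcp_rot: [[0.993, -0.117, 0.005], [-0.117, -0.993, 0.001], [0.004, -0.002, -1.0]]
ft_force: [2.5, 3.4, 4.5]
finger_gap: 0.0111
```

>>> {"method": "drive_tool", "body": {"series": [[0, 0, 0, 0], [0, 0, 0, 0], [0, 0, 0, 0], [0, 0, 0, 0]], "hand": 0.2}}

```text
time: 18.9
tcp_pos: [0.628, -0.0003, 0.1606]
tcp_rot: [[0.993, -0.122, -0.002], [-0.122, -0.993, -0.0], [-0.002, 0.001, -1.0]]
ft_force: [1.6, 0.3, -0.2]
finger_gap: 0.0345
```

>>> {"method": "drive_tool", "body": {"series": [[0, 0, 0.2, 0], [0, 0, 0.4, 0], [0, 0, 0.6, 0], [0, 0, 0.6, 0], [0, 0, 0.3, 0], [-0.5, 0, 0.2, 0], [-0.8, 0, 0, 0], [-0.8, 0, 0, 0], [-0.8, 0, 0, 0], [-0.8, 0, 0, 0], [-0.4, 0, 0, 0], [0, 0, 0, 0], [0, 0, 0, 0]]}}

```text
time: 20.2
tcp_pos: [0.4243, 0.0001, 0.2774]
tcp_rot: [[0.993, -0.122, 0.003], [-0.122, -0.993, -0.0], [0.003, -0.0, -1.0]]
ft_force: [0.5, -0.0, -0.0]
finger_gap: 0.0339
```

```bash
python3 - <<'E'
from bench import *
import cv2,pickle
import numpy as np
c=camera("side");t=camera("top");pickle.dump(dict(side=c,top=t),open("c9.pkl","wb"))
f=lambda c,x,y,w,h,s:cv2.resize(c["frame"][y:y+h,x:x+w,::-1],None,fx=s,fy=s,interpolation=cv2.INTER_CUBIC)
cv2.imwrite("pics/s20.png",f(c,300,160,130,100,6));cv2.imwrite("pics/t20.png",f(t,286,155,90,70,8));cv2.imwrite("pics/t20f.png",t["frame"][:,:,::-1])
E
```

```text
(no output)
```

View pics/s20.png

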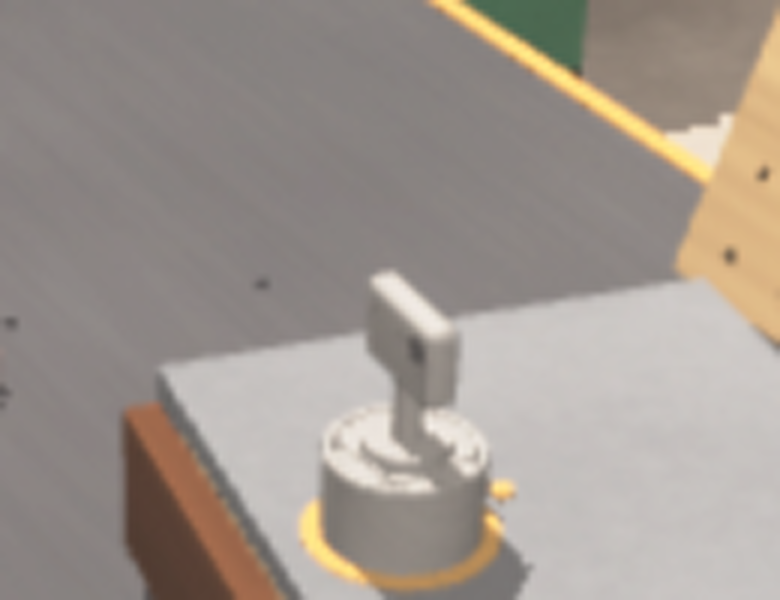

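View pics/t20.png

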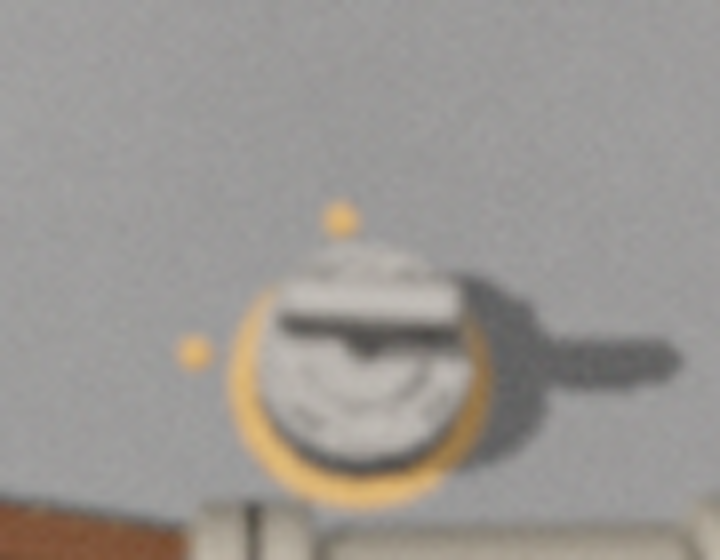

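View pics/t20f.png

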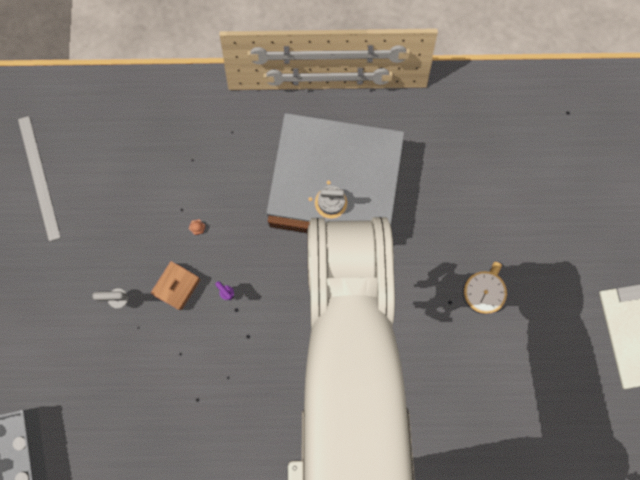

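```bash
python3 - <<'E'
import pickle,cv2,numpy as np
from h import *
d=pickle.load(open("c9.pkl","rb"))
d0=pickle.load(open("c4.pkl","rb"))
A=np.array([.6285,-.001])
out=[]
for n,x0,y0 in (("side",365,225),("top",305,180)):
    for dd in (d0,d):
        c=dd[n]; S=14
        a=cv2.resize(c["frame"][y0:y0+40,x0:x0+40 if n=="side" else x0+40,::-1],None,fx=S//2,fy=S//2,interpolation=cv2.INTER_CUBIC)
        out.append(a)
    for th in (60,65,70,74.5):
        y=np.radians(-10.05+90-th); p=[*(A+.033*np.array([np.cos(y),np.sin(y)])),.098]
        u,v=proj(d[n],p);print(n,th,(u-x0)*7,(v-y0)*7)
cv2.imwrite("pics/n.png",np.vstack([np.hstack(out[:2]),np.hstack(out[2:])]))
E
```

```text
side 60 77.10180875309129 100.2829425079147
side 65 84.65017007540729 104.00486452169011
side 70 91.65283067354608 108.05448225068014
side 74.5 97.44422442907938 111.95668180823944
top 60 137.60855317622008 44.6776066663183
top 65 146.67664883541568 41.780112498270796
top 70 155.97208258991003 39.66090448314853
top 74.5 164.47460114441304 38.43216944090773
```

View pics/n.png

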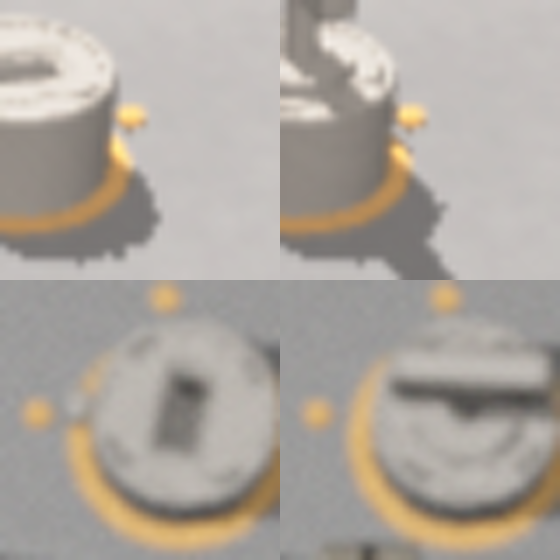

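```bash
python3 - <<'E'
import pickle,cv2,numpy as np
from h import *
d=pickle.load(open("c9.pkl","rb"));d0=pickle.load(open("c4.pkl","rb"))
o=[]
for dd in (d0,d):
    a=dd["top"]["frame"][182:220,312:352,::-1]
    a=cv2.resize(a,None,fx=10,fy=10,interpolation=cv2.INTER_CUBIC); o.append(cv2.convertScaleAbs(a,alpha=1.8,beta=-150))
cv2.imwrite("pics/m20.png",np.hstack(o))
c=d["top"]
# key bow yaw
g=c["frame"];x0,y0=286,155
for u,v in [(280,303),(462,303)]: print(onz(c,x0+u/8-.44,y0+v/8-.44,.181))
E
```

```text
[0.62483072 0.0206413  0.181     ]
[ 0.62422358 -0.02410416  0.181     ]
```

View pics/m20.png

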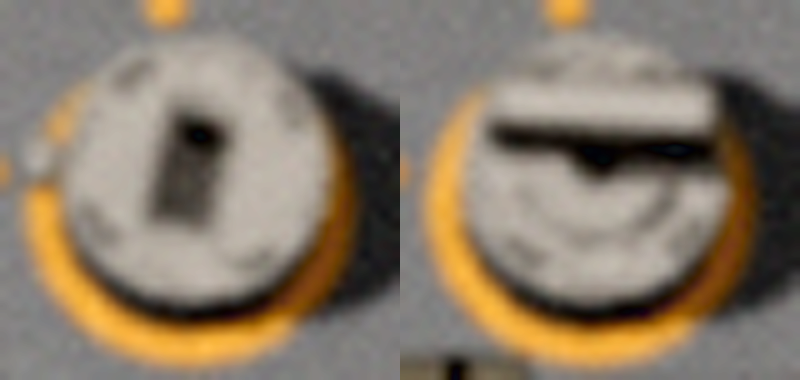

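The engraved marks on the barrel's rim turned 70.6° between the before and after pictures. With a start angle of about 3.8°, that gives about 74.4°, and the stop is at 74.5°. The key stands seated, the drawer is flush, the nut (197,227) and gauge (486,291) have not moved, and the arm is clear.

```bash
python3 -c "
from bench import *
o=get_obs();print(o['time'],o['ft_force']);print(job_done())"
```

```text
20.3 [-0.30532541 -0.17799063  0.47092377]
the job is handed in; nothing more can be done
None
```

I did the whole job in the order asked and handed it in at 20.3 s of the 61 s allowed; no verdict was reported.

**What I did:**
- **Drawer:** I pushed it shut by its knob until it stopped moving and the force rose to about 11 N.
- **Key:** I took the smaller steel key from the stand and put its blade into the lock until the collar rested on the barrel, at about 5 N.
- **Turn:** I turned the key clockwise until the torque jumped from about 0 to 0.63 N m, then let go and backed the arm away.

**Last checks:**
- **Barrel:** its rim marks turned about 70.6° from a start of about 3.8°. That makes 74.4°, against the stop at 74.5°.
- **Key:** it stands upright and seated in the lock.
- **Drawer:** it looked flush with the chest after the push. In the last pictures the arm hides most of the drawer front; the parts still in view look shut.
- **Bystanders:** the nut and gauge are where they started in the picture.

**Disagreements:**
- **Cameras:** the two views differed by about 3–5 mm on where the key and lock stood. I settled this by checking the key against the slot just above the lock.
- **Key angle:** the key itself sits at about −91°, roughly 6° past the slot's −84.5°. The slot's play (about ±8°) allows that.
- **Pointer nib:** it was almost hidden behind the barrel, so I relied on the rim marks.

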